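Stopper the spice jar among the tins

TASK

The wooden stopper lies on its side on the worktop: stand it on its small end on the worktop and let go, then take it again by its knob and seat its tapered plug in the open glass jar that stands among the tall tins. Press it home with a push of about 10 N, so that it sits straight and centred in the collar, and let go. The jar and the tins must stay standing where they are, and the push on the glass must never be hard.

Things in the scene. Friction and masses are not known exactly. Their poses are not given: they have to be found in the camera images.
- stopper_mid (a point): Wooden stopper, 92 mm long, 70 to 130 g. Along its own z (foot to knob): round tapered plug 44 mm long, diameter 32 mm at the flat foot, 52 mm at the cap; square cap 54 x 54 mm, 16 mm thick, sides square to its x and y; round knob, diameter 24 mm, 32 mm long. This point: on the axis, 46 mm from the foot (half-way up; the cap's centre is 6 mm nearer the knob).
- jar_mouth (a point): Mouth centre, at rim height, z up, of the loose open glass jar (0.7 kg, 74 mm wide, 80 mm tall). In the mouth a steel collar tapered like the plug, 49 mm wide inside at the rim, narrowing downwards for 30 mm. Fully seated, the stopper's foot is 38 mm below the rim, its half-way point 8 mm above this point, the cap 6 mm clear of the rim.
- tray: Fixed beech tray 240 x 240 mm, walls 26 mm high, floor 12 mm above the worktop; origin at the centre of its underside, x and y along its sides. The jar stands near its centre, a tin on each diagonal.
- tin0_mid (a point): Round aluminium spice tin with screw lid, loose, 0.3 kg, diameter 61 mm, 140 mm tall; this point is its centre, half-way up. It stands about 82 mm from the jar's axis and rises 60 mm above the jar's rim: only a gripper coming straight down fits between the tins.
- tin1_mid (a point): Round aluminium spice tin with screw lid, loose, 0.3 kg, diameter 61 mm, 140 mm tall; this point is its centre, half-way up. It stands about 82 mm from the jar's axis and rises 60 mm above the jar's rim: only a gripper coming straight down fits between the tins.
- tin2_mid (a point): Round aluminium spice tin with screw lid, loose, 0.3 kg, diameter 61 mm, 140 mm tall; this point is its centre, half-way up. It stands about 82 mm from the jar's axis and rises 60 mm above the jar's rim: only a gripper coming straight down fits between the tins.
- tin3_mid (a point): Round aluminium spice tin with screw lid, loose, 0.3 kg, diameter 61 mm, 140 mm tall; this point is its centre, half-way up. It stands about 82 mm from the jar's axis and rises 60 mm above the jar's rim: only a gripper coming straight down fits between the tins.
- jar: The same glass jar, origin at the centre of its underside.
- stopper: The same stopper, origin at the centre of its foot, same axes. At the start it lies on the foot's edge and one edge of the cap, z pointing to the robot's left (within 50 degrees of +y), 14 degrees above level. Standing on its foot it falls over if it leans more than about 18 degrees.
Not all that is in view belongs to the job. What is shaped like the part that bears tin0_mid but green is not meant. Leave any blue look-alike of the part that bears tin1_mid alone.

How it is judged:
On the way, in this order (a step that is already met when the one before it is completed fails the run):
1. the stopper stands upright on its foot on the worktop, untouched (angle between stopper_mid's own z axis and vertical below 0.06 rad and contact force between stopper and the fingers below 0.05 N and linear speed of stopper below 0.01 m/s and height (world z) of stopper_mid between 0.04 and 0.052 m and horizontal distance between stopper_mid and jar_mouth above 0.06 m), for 0.2 s.
2. the stopper is seated in the jar's collar and pressed down with more than 5 N (horizontal distance between stopper_mid and jar_mouth below 0.003 m and z of stopper_mid in the frame of jar_mouth between 0.005 and 0.011 m and angle between stopper_mid's own z axis and vertical below 0.06 rad and angle between the z axis of stopper_mid and the z axis of jar_mouth, either way round below 0.06 rad and contact force between stopper and jar above 5 N), for 0.1 s.
At the end, for the whole second after the job is handed in: The stopper sits in the jar's collar: its axis within 3 mm of the mouth's centre and within 0.06 rad of vertical and of the jar's axis, its height within 3 mm of fully seated; it is released and at rest; jar and all tins upright (horizontal distance between stopper_mid and jar_mouth below 0.003 m and z of stopper_mid in the frame of jar_mouth between 0.005 and 0.011 m and angle between stopper_mid's own z axis and vertical below 0.06 rad and angle between the z axis of stopper_mid and the z axis of jar_mouth, either way round below 0.06 rad and contact force between stopper and the fingers below 0.05 N and linear speed of stopper below 0.01 m/s and angle between each of jar_mouth, tin0_mid, tin1_mid, tin2_mid, tin3_mid's own z axis and vertical below 0.04 rad); the robot touches nothing.
It fails at once if the jar is shifted more than 20 mm (distance of jar_mouth from where it was at the start of the episode above 0.02 m).
It fails at once if a tin is shifted or tipped by more than 20 mm (distance of any of tin0_mid, tin1_mid, tin2_mid, tin3_mid from where it was at the start of the episode above 0.02 m).
It fails at once if the glass jar is pushed with more than 45 N by the stopper, or by the gripper (contact force between any of stopper, the arm and jar above 45 N).
It also fails if it takes over 67 s, if anything falls off the work surface, if the arm or the gripper's body presses on something with over 40 N, if the wrist force passes 120 N, or if a joint passes its speed limit or range.

ROBOT

A 6-joint arm with a two-finger parallel gripper is mounted at the origin on the work surface. World frame = base frame: x ahead of the robot, y to its left, z up, the work surface at z = 0. Lengths are in m, angles in rad, forces in N, time in s.
With the tool pointing down it reaches from about 0.35 to 0.775 m from the base axis. Payload 5.5 kg.
Tool frame: the origin (TCP) lies between the finger pads; the fingertips stand 11 mm ahead of it and the grasp point (between the pads) lies 8 mm behind it (tips_ahead is the distance from the TCP to the fingertips, in m); z points along the fingers, y is the line along which they close (so a half turn about z gives the same grasp; the last joint's range is limited). The gripper opens to 85 mm and grips with 20 to 120 N. Pads are 22 mm wide; open, the fingers measure 114 mm over their backs; the gripper's body (76 mm by 85 mm) begins 54 mm behind the grasp point. The pads swing forward as they close: fully open they stand 13 mm farther back than shut.
Start: joints at [1.035, 0.313, 0.046, 1.304, 0, 1.431], TCP at [0.222, 0.531, 0.242] pointing down, gripper open.
Joint ranges: [-2.76, 2.76], [-0.86, 1.69], [-1.03, 1.26], [-2.2, 2.34], [-1.47, 1.5], [-3.14, 3.14]. Speed limits (rad/s): [2.57, 2.57, 3.14, 3.14, 3.14, 3.14].

INTERFACE

Orientations are given as a unit quaternion [w, x, y, z].
In Python, from workcell import * gives the robot as it stands. The module is installed in compiled form; this text tells all that it offers.
- The arm moves only by the tool jog_arm, never from a script. Its argument "moves" is a list of rows, each an object with "fingers": the closure, from 0 (fully open) to 1 (shut); "slide": the shift along the tool's x, y, z in mm, a list of three; "angular": the turn, a rotation vector about the tool's x, y, z in degrees, a list of three. A call has 1 to 10 rows; each row is the pose to reach, as a shift and turn from the pose commanded when the call began, along the tool's axes at that moment; what a row does not reach only later rows make up. A row lasts 1/12 s, in which the tool goes at most 41.7 mm and 7.16 degrees, less where a joint would pass 70% of its speed; a pose out of reach is approached as far as the arm can. A call with a gripper value outside its range is refused whole. The fingers move at their own pace and stop on an object; "squeeze" is the grip in N (left out, the last holds). Time passes only in rows, so rows that repeat a pose let the fingers close. It gives the time, the measured TCP pose, the force, the opening and the grip force at its end, in the units of the state.
- get_state(): the state, without advancing time (a new reading comes with each control period).
- read_camera(name): name is "scene" or "top" or "wrist"; returns a dict with "color" (400x640x3 uint8, red, green, blue), "fovy" (degrees; the focal length in pixels is half the picture's height over the tangent of half this angle, whatever the lens; pixels are square), "cx", "cy" (the principal point, pixels), "D" ([k1, k2, p1, p2, k3] as OpenCV has them; the pictures are not rectified), "world_from_camera" (4x4, takes a point from camera to world coordinates); the wrist camera has in their place "tool_from_camera" (4x4, takes a point from camera to tool coordinates, whose origin is the TCP and whose axes are the flange's). Camera axes: x right, y down, z forward; pixel columns grow to the right and rows downward; lengths in m; the calibration is good to about 2 mm. A picture is of the moment at which its call begins: read the wrist's pose just before it. There is no depth.
- hand_in(): hands the job in; it is judged then, once.
Trained networks look in a picture, given as the dict that the camera call returned (one of the last four; its "shot" number tells which), for a name from the list of things; names that differ only in an ending like _2 or _b are one class to them, and where a whole thing is asked for, a point or a joint stands for the part that bears it (a point fixed in the world has none). Each returns a list of dicts, best first, with "p" (0 to 1); they miss things now and then, are a little off and sometimes report something else, mostly with a low value. They report only what shows in the picture. A call takes as long as a camera call. They do not tell look-alikes from the thing itself.
- look_for(target, picture): "point" ([column, row] in pixels, amid what is visible of it).
- tip_of(target, picture): "point" ([column, row] in pixels: a listed point, or the origin of a listed thing).
The state is a dict: "clock": time; "joint_pos": joint angles; "qvel": joint speeds; "tau": joint torques, N m; "tcp_pos": TCP position; "orientation": TCP orientation; "wrist_force": force on the tool from outside, world axes, zero at the start; "ft_torque": the same for the moment, N m; "finger_gap": finger opening in m; "grip_force": force on a finger pad.
Only numpy, scipy, OpenCV 4.12 (cv2) and the standard library are available. Lean on these libraries where they do the work, as an engineer would, in place of code of your own. Each camera call takes 0.05 s, during which the arm holds its last target. There are 200 camera calls.

## Working session

There is one attempt and no reset: what is moved stays moved. The work goes in short steps, Python scripts to look and compute and a tool call to move; the robot and the scene stay as the last step left them, time stands still between calls to the robot, and variables do not carry over. Pictures are saved under pics/ and viewed, at most 10 in all, crops included, and the job is handed in when it is done.

Besides the shell and the picture viewer there is one more tool, called after "Emit:" by a JSON object that holds its "api" and its "payload". jog_arm: Moves the arm, as the interface text tells. Its arguments: {"type":"object","properties":{"moves":{"type":"array","items":{"type":"object","properties":{"fingers":{"type":"number"},"slide":{"type":"array","items":{"type":"number"}},"angular":{"type":"array","items":{"type":"number"}}}}},"squeeze":{"type":"number"}},"required":["moves"]}

```bash
mkdir -p pics; ls; python3 - <<'E'
from workcell import *
import cv2
s=get_state(); print({k:s[k] for k in s if k in('clock','tcp_pos','orientation','finger_gap','wrist_force')})
for n in('scene','top'):
    p=read_camera(n); cv2.imwrite(f'pics/{n}0.png',p['color'][:,:,::-1]); print(n,p['shot'],p['fovy'],p['world_from_camera'],p['D'])
    for t in('stopper','stopper_mid','jar_mouth','tray','tin0_mid'):
        for f in(look_for,tip_of): print(t,f.__name__,[(d['point'],d['p']) for d in f(t,p)])
E
```

```text
pics
{'clock': 0.0, 'tcp_pos': array([0.22147154, 0.53013299, 0.24141265]), 'orientation': array([-2.64981905e-04,  1.96597598e-01,  9.80483863e-01, -8.41527309e-04]), 'wrist_force': array([-0.25991344, -0.35150631,  0.60245644]), 'finger_gap': 0.08506893753821279}
scene 1 54.302584026142824 [[ 0.7579001   0.42902475 -0.49145214  1.05578303]
 [ 0.65230665 -0.48782596  0.58010505 -0.45837866]
 [ 0.00913632 -0.76023918 -0.64957904  0.65644815]
 [ 0.          0.          0.          1.        ]] [0.00968935 0.         0.         0.         0.        ]
stopper call [([224.8, 255.8], 0.64)]
stopper call [([218.2, 272.2], 0.95), ([314.9, 159.9], 0.74), ([350.6, 144.3], 0.61), ([337.1, 176.7], 0.44)]
stopper_mid call [([224.1, 259.6], 0.69)]
stopper_mid call [([225.1, 254.2], 0.81)]
jar_mouth call [([356.4, 171.9], 0.65)]
jar_mouth call [([347.2, 158.8], 0.54)]
tray call [([354.3, 190.7], 0.92)]
tray call [([342.1, 187.1], 0.98)]
tin0_mid call [([402.1, 137.1], 0.94), ([376.2, 167.4], 0.81), ([424.5, 201.8], 0.71)]
tin0_mid call [([376.9, 170.6], 0.88), ([426.5, 202.8], 0.76), ([402.4, 139.
[... 180 characters left out ...]
799963]
 [ 0.          0.          0.          1.        ]] [-0.00866908  0.          0.          0.          0.        ]
stopper call [([393.2, 239.7], 0.62), ([232.0, 237.9], 0.4)]
stopper call [([408.8, 235.3], 0.67), ([230.5, 239.0], 0.44)]
stopper_mid call [([396.5, 241.2], 0.67)]
stopper_mid call [([391.1, 242.6], 0.71)]
jar_mouth call [([260.6, 225.3], 0.62)]
jar_mouth call [([259.7, 226.7], 0.82)]
tray call [([268.6, 238.8], 0.62)]
tray call [([261.6, 227.7], 0.66)]
tin0_mid call [([247.0, 199.4], 0.89), ([262.4, 148.0], 0.78), ([183.4, 211.5], 0.74), ([284.4, 215.4], 0.41)]
tin0_mid call [([183.7, 211.3], 0.87), ([263.3, 147.1], 0.65), ([247.1, 199.0], 0.64), ([285.8, 217.5], 0.22)]
```

View pics/scene0.png

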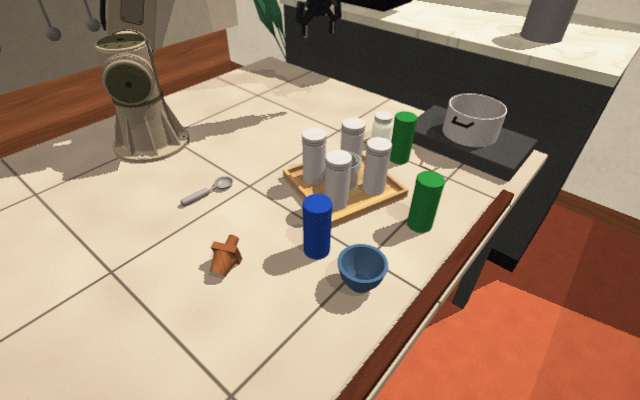

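View pics/top0.png

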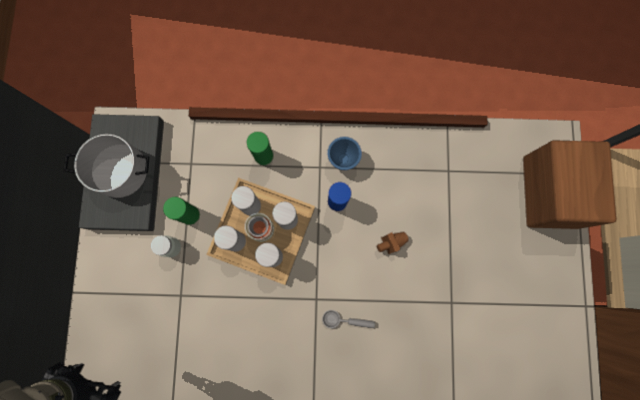

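Scene shows the stopper at (225,255), the blue look-alike tin at (317,227), and green ones at (425,202) and (403,138). The grey tins are in the tray, and there is a second white jar or tin at (383,125) outside it.
Top shows the stopper at (393,242), the jar among the tins at (259,226), blue at (339,197), green at (260,148) and (182,210), and the white lidded thing at (160,245).

Candidates (top pixels):
- **Stopper:** only (393,242).
- **Jar:** (259,226) in the tray, or the white jar at (160,245). I choose the one in the tray.
- **Tins:** the four grey ones, not the green or blue ones.

```bash
cat > h.py <<'E'
from workcell import *
import numpy as np, cv2
from scipy.spatial.transform import Rotation as Rn
def quatR(q): return Rn.from_quat([q[1],q[2],q[3],q[0]])
def tcp():
    s=get_state(); T=np.eye(4); T[:3,:3]=quatR(s['orientation']).as_matrix(); T[:3,3]=s['tcp_pos']; return T
def shot(n):
    T=tcp() if n=='wrist' else None
    p=read_camera(n); p['W']=T@p['tool_from_camera'] if n=='wrist' else np.array(p['world_from_camera'])
    f=200/np.tan(np.radians(p['fovy'])/2); p['K']=np.array([[f,0,p['cx']],[0,f,p['cy']],[0,0,1.]]); return p
def rays(p,uv):
    u=cv2.undistortPoints(np.array(uv,float).reshape(-1,1,2),p['K'],np.array(p['D'],float))[:,0]
    d=np.c_[u,np.ones(len(u))]@p['W'][:3,:3].T; return p['W'][:3,3],d/np.linalg.norm(d,axis=1,keepdims=True)
def onz(p,uv,z):
    o,d=rays(p,uv); return o+d*((z-o[2])/d[:,2])[:,None]
def tri(obs):  # list of (pic,uv)
    A=np.zeros((3,3));b=np.zeros(3)
    for p,uv in obs:
        o,d=rays(p,[uv]);M=np.eye(3)-np.outer(d[0],d[0]);A+=M;b+=M@o
    return np.linalg.solve(A,b)
def proj(p,X):
    C=np.linalg.inv(p['W']); r,_=cv2.Rodrigues(C[:3,:3])
    return cv2.projectPoints(np.array(X,float).reshape(-1,1,3),r,C[:3,3],p['K'],np.array(p['D'],float))[0][:,0]
def rel(P,R):
    T=tcp(); return np.round(T[:3,:3].T@(np.array(P)-T[:3,3])*1e3,1),np.round(Rn.from_matrix(T[:3,:3].T@np.array(R)).as_rotvec(degrees=True),2)
def best(f,t,p):
    r=f(t,p); return r[0]['point'] if r else None
def save(n,img): cv2.imwrite(f'pics/{n}.png',img[:,:,::-1])
E
cat > a.py <<'E'
from h import *
S=shot('scene');T=shot('top')
print('mid',tri([(S,best(tip_of,'stopper_mid',S)),(T,best(tip_of,'stopper_mid',T))]))
print('foot',tri([(S,best(tip_of,'stopper',S)),(T,best(tip_of,'stopper',T))]))
print('foot alt', onz(T,[best(tip_of,'stopper',T)],.0155), onz(T,[best(tip_of,'stopper_mid',T)],.027))
print('jar',tri([(S,best(tip_of,'jar_mouth',S)),(T,best(tip_of,'jar_mouth',T))]), onz(T,[best(tip_of,'jar_mouth',T)],.092))
print('tray',onz(S,[best(tip_of,'tray',S)],0),onz(T,[best(tip_of,'tray',T)],0))
c=np.vstack([cv2.resize(T['color'][200:285,350:440],(540,510),interpolation=2)]);save('stop_top',c)
# wrist target: camera over stopper
w=read_camera('wrist'); print(w['tool_from_camera'],w['fovy'])
E
python3 a.py
```

```text
mid [ 0.55412313 -0.1658758   0.01940073]
foot [ 0.57675557 -0.20279751  0.02408268]
foot alt [[ 0.57572797 -0.20719577  0.0155    ]] [[ 0.55214897 -0.1664766   0.027     ]]Traceback (most recent call last):
  File "a.py", line 6, in <module>
    print('jar',tri([(S,best(tip_of,'jar_mouth',S)),(T,best(tip_of,'jar_mouth',T))]), onz(T,[best(tip_of,'jar_mouth',T)],.092))
                ~~~^^^^^^^^^^^^^^^^^^^^^^^^^^^^^^^^^^^^^^^^^^^^^^^^^^^^^^^^^^^^^^^^^
  File "h.py", line 19, in tri
    o,d=rays(p,[uv]);M=np.eye(3)-np.outer(d[0],d[0]);A+=M;b+=M@o
        ~~~~^^^^^^^^
  File "h.py", line 12, in rays
    u=cv2.undistortPoints(np.array(uv,float).reshape(-1,1,2),p['K'],np.array(p['D'],float))[:,0]
                          ~~~~~~~~~~~~~~~~~~~~~~~~~~^^^^^^^^
ValueError: cannot reshape array of size 1 into shape (1,2)
```

```bash
cat > a.py <<'E'
from h import *
S=shot('scene');T=shot('top')
print('jar',onz(T,[[259.7,226.7]],.092),'tray',onz(S,[[342.1,187.1]],0),onz(T,[[261.6,227.7]],0))
save('stop_top',cv2.resize(T['color'][200:285,350:440],(540,510),interpolation=2))
w=read_camera('wrist'); print(w['tool_from_camera'],w['fovy'])
# target for wrist look: camera centred on stopper, 0.2 above, tool y perpendicular to axis
a=np.radians(120); s=np.array([np.cos(a),np.sin(a),0]);z=np.array([0,0,-1.])
for y in(np.cross([0,0,1],s),-np.cross([0,0,1],s)):
    R=np.c_[np.cross(y,z),y,z]; C=R@np.array(w['tool_from_camera'])[:3]
    print(rel(np.array([.553,-.166,.20]),R), C)
E
python3 a.py
```

```text
jar [[0.5821942  0.20837742 0.092     ]] tray [[0.57893285 0.21247384 0.        ]] [[0.58879897 0.21497533 0.        ]]
[[ 1.12663791e-03 -9.49081685e-01 -3.15028072e-01  8.08918356e-02]
 [ 9.99998733e-01  1.42358450e-03 -7.12512659e-04 -6.32927370e-05]
 [ 1.12470179e-03 -3.15026870e-01  9.49082086e-01 -1.32550864e-01]
 [ 0.00000000e+00  0.00000000e+00  0.00000000e+00  1.00000000e+00]] 64.7665822153044
(array([-574.2, -515. ,   42.3]), array([ 0.0000e+00,  1.0000e-02, -1.4268e+02])) [[-0.86546099 -0.4757737  -0.15689698  0.04050073]
 [-0.50097506  0.82121706  0.27317857 -0.07002274]
 [-0.0011247   0.31502687 -0.94908209  0.13255086]]
(array([-574.2, -515. ,   42.3]), array([ 1.000e-02, -0.000e+00,  3.732e+01])) [[ 0.86546099  0.4757737   0.15689698 -0.04050073]
 [ 0.50097506 -0.82121706 -0.27317857  0.07002274]
 [-0.0011247   0.31502687 -0.94908209  0.13255086]]
```

View pics/stop_top.png

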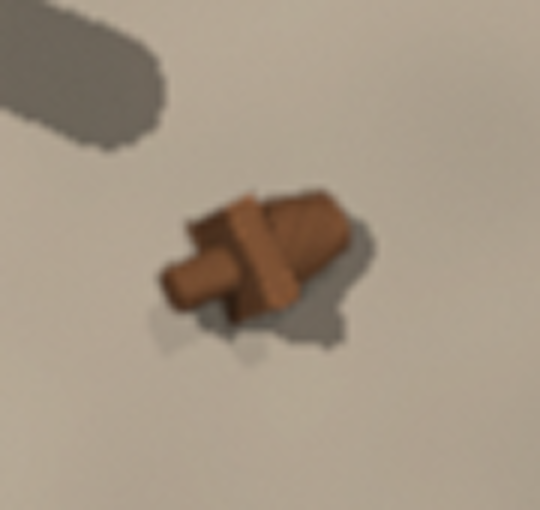

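The crop confirms the stopper: knob at top px (380,247), foot at (407,237), axis about 30° from +y. The jar is near (0.582, 0.208).

Emit:
{"api": "jog_arm", "payload": {"moves": [{"slide": [-28, -25, 0], "angular": [0, 0, 2], "fingers": 0}, {"slide": [-56, -50, 0], "angular": [0, 0, 4]}, {"slide": [-84, -75, 0], "angular": [0, 0, 6]}, {"slide": [-112, -100, 0], "angular": [0, 0, 8]}, {"slide": [-140, -126, 0], "angular": [0, 0, 10]}, {"slide": [-168, -151, 0], "angular": [0, 0, 12]}, {"slide": [-196, -176, 0], "angular": [0, 0, 14]}, {"slide": [-224, -201, 0], "angular": [0, 0, 16]}, {"slide": [-252, -226, 0], "angular": [0, 0, 18]}, {"slide": [-280, -252, 0], "angular": [0, 0, 19]}]}}

```text
schema error: expected keys fingers, slide, angular
```

```bash
cat > b.py <<'E'
from h import *
a=np.radians(120); s=np.array([np.cos(a),np.sin(a),0]);z=np.array([0,0,-1.]);y=-np.cross([0,0,1],s)
R=np.c_[np.cross(y,z),y,z]
print(tcp(),get_state()['joint_pos'],rel([.545,-.152,.17],R))
E
python3 b.py
```

```text
[[-9.22685589e-01  3.85553238e-01  6.05476682e-05  2.21712233e-01]
 [ 3.85553243e-01  9.22685577e-01  1.53988863e-04  5.30586172e-01]
 [ 3.50444472e-06  1.65427655e-04 -9.99999986e-01  2.42358331e-01]
 [ 0.00000000e+00  0.00000000e+00  0.00000000e+00  1.00000000e+00]] [1.03540099e+00 3.13145429e-01 4.61099427e-02 1.30359751e+00
 2.64871559e-05 1.43120834e+00] (array([-561.5, -505.2,   72.3]), array([ 1.000e-02, -0.000e+00,  3.732e+01]))
```

Emit:
{"api": "jog_arm", "payload": {"moves": [{"fingers": 0, "slide": [-280, -252, 0], "angular": [0, 0, 19]}, {"fingers": 0, "slide": [-280, -252, 0], "angular": [0, 0, 19]}, {"fingers": 0, "slide": [-280, -252, 0], "angular": [0, 0, 19]}, {"fingers": 0, "slide": [-280, -252, 0], "angular": [0, 0, 19]}, {"fingers": 0, "slide": [-280, -252, 0], "angular": [0, 0, 19]}, {"fingers": 0, "slide": [-280, -252, 0], "angular": [0, 0, 19]}, {"fingers": 0, "slide": [-280, -252, 0], "angular": [0, 0, 19]}, {"fingers": 0, "slide": [-280, -252, 0], "angular": [0, 0, 19]}, {"fingers": 0, "slide": [-280, -252, 0], "angular": [0, 0, 19]}, {"fingers": 0, "slide": [-280, -252, 0], "angular": [0, 0, 19]}]}}

```text
clock: 2.58
tcp_pos: [0.3858, 0.1847, 0.2426]
orientation: [0.001, 0.36, 0.933, -0.0]
wrist_force: [0.9, -0.8, -0.3]
finger_gap: 0.085
grip_force: 0.0
```

```bash
python3 b.py
```

```text
[[-7.41166443e-01  6.71317592e-01  2.23492249e-03  3.85819564e-01]
 [ 6.71314813e-01  7.41169809e-01 -1.93294692e-03  1.84659786e-01]
 [-2.95407835e-03  6.77011813e-05 -9.99995634e-01  2.42567378e-01]
 [ 0.00000000e+00  0.00000000e+00  0.00000000e+00  1.00000000e+00]] [ 0.25993579  0.02703651 -0.30086468  1.2412321  -0.00244243  0.99591894] (array([-343.8, -142.7,   73.6]), array([ 0.03,  0.17, 17.83]))
```

Emit:
{"api": "jog_arm", "payload": {"moves": [{"fingers": 0, "slide": [-344, -143, 0], "angular": [0, 0, 18]}, {"fingers": 0, "slide": [-344, -143, 0], "angular": [0, 0, 18]}, {"fingers": 0, "slide": [-344, -143, 0], "angular": [0, 0, 18]}, {"fingers": 0, "slide": [-344, -143, 0], "angular": [0, 0, 18]}, {"fingers": 0, "slide": [-344, -143, 0], "angular": [0, 0, 18]}, {"fingers": 0, "slide": [-344, -143, 74], "angular": [0, 0, 18]}, {"fingers": 0, "slide": [-344, -143, 74], "angular": [0, 0, 18]}, {"fingers": 0, "slide": [-344, -143, 74], "angular": [0, 0, 18]}, {"fingers": 0, "slide": [-344, -143, 74], "angular": [0, 0, 18]}, {"fingers": 0, "slide": [-344, -143, 74], "angular": [0, 0, 18]}]}}

```text
clock: 3.42
tcp_pos: [0.5458, -0.1495, 0.1654]
orientation: [-0.0, 0.499, 0.867, -0.001]
wrist_force: [-1.1, -0.7, 0.1]
finger_gap: 0.0854
grip_force: 0.0
```

```bash
cat > c.py <<'E'
from h import *
p=shot('wrist'); print(tcp()[:3,3],get_state()['joint_pos'])
for t in('stopper','stopper_mid'):
    r=tip_of(t,p); print(t,[(d['point'],d['p'],onz(p,[d['point']],.0155 if t=='stopper' else .0267)[0]) for d in r])
c=p['color'].copy(); save('w1',c)
hsv=cv2.cvtColor(c,cv2.COLOR_RGB2HSV); m=((hsv[...,1]>110)&((hsv[...,0]<20)|(hsv[...,0]>170))).astype(np.uint8)
n,l,st,ce=cv2.connectedComponentsWithStats(m); i=1+np.argmax(st[1:,4]); print(st[i],ce[i])
E
python3 c.py
```

```text
[ 0.54565496 -0.14944589  0.16510402] [-4.08761295e-01  3.30458784e-01 -1.21550248e-01  1.12064759e+00
 -8.66242622e-04  6.37109645e-01]
stopper [([314.1, 244.8], 0.59, array([ 0.57387709, -0.2023282 ,  0.0155    ]))]
stopper_mid [([317.2, 207.8], 0.75, array([ 0.55484853, -0.16362611,  0.0267    ]))]
[ 286  156   66  100 4539] [318.45714915 206.20290813]
```

View pics/w1.png

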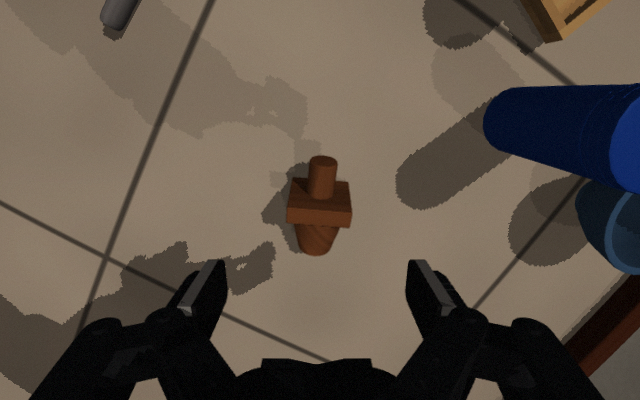

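The wrist view shows the stopper between the open fingers: knob top at (323,163), cap at (319,203), foot at (315,250). I'll fit its silhouette next.

```bash
cat > fit.py <<'E'
from h import *
from scipy.optimize import minimize
def model():
    t=np.linspace(0,2*np.pi,40); c=lambda r,z:np.c_[r*np.cos(t),r*np.sin(t),0*t+z]
    q=np.array([[x,y,z] for x in(-27,27) for y in(-27,27) for z in(44,60)])
    return [np.r_[c(16,0),c(26,44)]/1e3,q/1e3,np.r_[c(12,60),c(12,92)]/1e3]
M=model()
def mask(p):
    h=cv2.cvtColor(p['color'],cv2.COLOR_RGB2HSV); m=((h[...,1]>110)&((h[...,0]<20)|(h[...,0]>170))).astype(np.uint8)
    n,l,st,ce=cv2.connectedComponentsWithStats(m); return l,st,ce
def sil(p,R,t,up=4):
    im=np.zeros((400*up,640*up),np.uint8)
    for m in M:
        uv=proj(p,m@R.T+t); cv2.fillConvexPoly(im,cv2.convexHull(np.round((uv+.5)*up).astype(np.int32)),1)
    return im
def Rlying(yaw,el=np.radians(14)):
    s=np.array([np.cos(yaw),np.sin(yaw),0]); z=s*np.cos(el)+np.array([0,0,np.sin(el)]); x=np.cross([0,0,1],s); return np.c_[x,np.cross(z,x),z]
def fit(ps,ms,x0,pose,steps):
    up=4; big=[cv2.resize(m,None,fx=up,fy=up,interpolation=1) for m in ms]
    def cost(v):
        R,t=pose(v); return sum(np.count_nonzero(sil(p,R,t)!=b)/b.sum() for p,b in zip(ps,big))
    x0=np.array(x0,float); sx=np.vstack([x0]+[x0+np.eye(len(x0))[i]*steps[i] for i in range(len(x0))])
    r=minimize(cost,x0,method='Nelder-Mead',options=dict(initial_simplex=sx,xatol=1e-5,fatol=1e-5)); return r.x,r.fun
E
cat > d.py <<'E'
from fit import *
p=shot('wrist'); l,st,ce=mask(p); i=1+np.argmax(st[1:,4]); m=(l==i).astype(np.uint8)
t=shot('top'); lt,_,_=mask(t); j=lt[242,393]; mt=(lt==j).astype(np.uint8); print(mt.sum())
pose=lambda v:(Rlying(v[2]),np.array([v[0],v[1],.0155]))
for ps,ms in(([p],[m]),([t],[mt])):
    x,f=fit(ps,ms,[.574,-.202,np.radians(120)],pose,[.004,.004,.08]); print(x,np.degrees(x[2]),f)
E
python3 d.py
```

```text
164120
[ 0.57348203 -0.20259217  2.00609283] 114.94065227685874 0.03447983014861996
[ 0.52973456 -0.26969063  3.04843111] 174.6622364819167 0.9967922024906931
```

```bash
cat > g.py <<'E'
from h import *
yaw=2.0061; F=np.array([.5735,-.2026,.0155]); s=np.array([np.cos(yaw),np.sin(yaw),0]); up=np.array([0,0,1.]); y=-np.cross(up,s); z=-up
R0=np.c_[np.cross(y,z),y,z]
def tilt(deg): return R0@Rn.from_rotvec([0,deg,0],degrees=True).as_matrix()
ax=s*np.cos(np.radians(14))+up*np.sin(np.radians(14))
Rg=tilt(-18); G=F+.082*ax+Rg[:,2]*.001   # TCP at grasp
if __name__=='__main__':
    import sys
    print(G, 'at', tcp()[:3,3], rel(G-Rg[:,2]*float(sys.argv[1])/1e3,Rg), get_state()['wrist_force'])
E
python3 g.py 80
```

```text
[ 0.5400792  -0.13073595  0.03438654] at [ 0.54442346 -0.1443541   0.16877816] (array([38.5,  5.5, 58.3]), array([  0.86, -18.02,   5.38])) [-0.0783397   0.2701007   0.16162656]
```

Emit:
{"api": "jog_arm", "payload": {"moves": [{"fingers": 0, "slide": [38, 5, 58], "angular": [0.9, -18, 5.4]}, {"fingers": 0, "slide": [38, 5, 58], "angular": [0.9, -18, 5.4]}, {"fingers": 0, "slide": [38, 5, 58], "angular": [0.9, -18, 5.4]}, {"fingers": 0, "slide": [38, 5, 58], "angular": [0.9, -18, 5.4]}, {"fingers": 0, "slide": [38, 5, 58], "angular": [0.9, -18, 5.4]}, {"fingers": 0, "slide": [38, 5, 58], "angular": [0.9, -18, 5.4]}, {"fingers": 0, "slide": [38, 5, 58], "angular": [0.9, -18, 5.4]}, {"fingers": 0, "slide": [38, 5, 58], "angular": [0.9, -18, 5.4]}]}}

```text
clock: 4.33
tcp_pos: [0.5319, -0.1111, 0.112]
orientation: [0.133, 0.532, 0.832, -0.084]
wrist_force: [-0.6, -0.3, -0.4]
finger_gap: 0.0856
grip_force: 0.0
```

```bash
python3 g.py 0; sed -i 's/^t=shot.*$//; s/(\[t\],\[mt\])/([p],[m])/' d.py; python3 d.py
```

```text
[ 0.5400792  -0.13073595  0.03438654] at [ 0.53191638 -0.11112141  0.11203259] (array([ 3.9, -1. , 80.4]), array([ 0.08,  0.1 , -0.15])) [-0.60646663 -0.3344735  -0.4390017 ]
[ 0.5764738  -0.20140459  2.05663715] 117.83662870701484 0.04743410310240261
[ 0.5764738  -0.20140459  2.05663715] 117.83662870701484 0.04743410310240261
```

Emit:
{"api": "jog_arm", "payload": {"moves": [{"fingers": 0, "slide": [4, -1, 35], "angular": [0, 0, -1.5]}, {"fingers": 0, "slide": [4, -1, 60], "angular": [0, 0, -1.5]}, {"fingers": 0, "slide": [4, -1, 75], "angular": [0, 0, -1.5]}, {"fingers": 0, "slide": [4, -1, 80], "angular": [0, 0, -1.5]}, {"fingers": 0, "slide": [4, -1, 80], "angular": [0, 0, -1.5]}, {"fingers": 0, "slide": [4, -1, 80], "angular": [0, 0, -1.5]}], "squeeze": 30}}

```text
clock: 4.88
tcp_pos: [0.5383, -0.1301, 0.0334]
orientation: [0.131, 0.521, 0.839, -0.086]
wrist_force: [-0.2, -0.7, 0.1]
finger_gap: 0.0856
grip_force: 0.0
```

```bash
python3 g.py 0;python3 - <<'E'
from h import *
p=shot('wrist');save('w2',p['color'])
E
```

```text
[ 0.5400792  -0.13073595  0.03438654] at [ 0.53827776 -0.13012356  0.03343494] (array([-1.6,  1.3, -0.5]), array([-0.06,  0.02,  1.39])) [-0.23147576 -0.66203536  0.14448451]
```

View pics/w2.png

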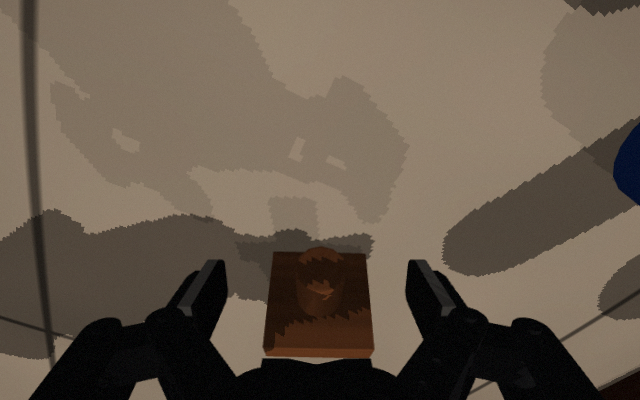

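The knob at (321,275) is centred between the pads at columns 224 and 408, so I close.

Emit:
{"api": "jog_arm", "payload": {"moves": [{"fingers": 1, "slide": [0, 0, 0], "angular": [0, 0, 0]}, {"fingers": 1, "slide": [0, 0, 0], "angular": [0, 0, 0]}, {"fingers": 1, "slide": [0, 0, 0], "angular": [0, 0, 0]}, {"fingers": 1, "slide": [0, 0, 0], "angular": [0, 0, 0]}, {"fingers": 1, "slide": [0, 0, 0], "angular": [0, 0, 0]}, {"fingers": 1, "slide": [0, 0, 0], "angular": [0, 0, 0]}, {"fingers": 1, "slide": [0, 0, 0], "angular": [0, 0, 0]}, {"fingers": 1, "slide": [0, 0, 0], "angular": [0, 0, 0]}], "squeeze": 30}}

```text
clock: 5.6
tcp_pos: [0.5379, -0.1294, 0.0333]
orientation: [0.131, 0.521, 0.839, -0.086]
wrist_force: [-0.9, 1.7, 3.5]
finger_gap: 0.0232
grip_force: 30.6
```

Emit:
{"api": "jog_arm", "payload": {"moves": [{"fingers": 1, "slide": [-9, 0, -29], "angular": [0, 0, 0]}, {"fingers": 1, "slide": [-19, 0, -57], "angular": [0, 4, 0]}, {"fingers": 1, "slide": [-28, 0, -86], "angular": [0, 10, 0]}, {"fingers": 1, "slide": [-31, 0, -95], "angular": [0, 16, 0]}, {"fingers": 1, "slide": [-31, 0, -95], "angular": [0, 22, 0]}, {"fingers": 1, "slide": [-31, 0, -95], "angular": [0, 28, 0]}, {"fingers": 1, "slide": [-31, 0, -95], "angular": [0, 34, 0]}, {"fingers": 1, "slide": [-31, 0, -95], "angular": [0, 38, 0]}, {"fingers": 1, "slide": [-31, 0, -95], "angular": [0, 38, 0]}]}}

```text
clock: 6.35
tcp_pos: [0.5386, -0.1316, 0.1303]
orientation: [-0.152, 0.522, 0.835, 0.088]
wrist_force: [-0.1, -0.0, -1.6]
finger_gap: 0.023
grip_force: 30.3
```

```bash
cat > e.py <<'E'
from h import *
s=get_state(); T=tcp(); print(s['tcp_pos'],s['joint_pos'],'tilt',np.degrees(np.arccos(-T[2,2])),'ytool z',T[2,1],s['wrist_force'],s['finger_gap'])
E
python3 e.py
```

```text
[ 0.53864815 -0.13156407  0.13026679] [-0.48785489  0.55255216  0.07552051  1.39044108  0.19580558  0.59996696] tilt 20.275127416338115 ytool z -0.011498387271788035 [-0.12353926 -0.03743861 -1.62779886] 0.02302338922943197
```

Emit:
{"api": "jog_arm", "payload": {"moves": [{"fingers": 1, "slide": [5, -6, 2], "angular": [0, 6, 0]}, {"fingers": 1, "slide": [10, -12, 4], "angular": [0, 12, 0]}, {"fingers": 1, "slide": [15, -18, 6], "angular": [0, 18, 0]}, {"fingers": 1, "slide": [20, -24, 8], "angular": [0, 24, 0]}, {"fingers": 1, "slide": [26, -30, 10], "angular": [0, 30, 0]}, {"fingers": 1, "slide": [31, -34, 12], "angular": [0, 35, 0]}, {"fingers": 1, "slide": [31, -34, 12], "angular": [0, 38, 0]}, {"fingers": 1, "slide": [31, -34, 12], "angular": [0, 38, 0]}, {"fingers": 1, "slide": [31, -34, 12], "angular": [0, 38, 0]}]}}

```text
clock: 7.1
tcp_pos: [0.4932, -0.1144, 0.1311]
orientation: [-0.414, 0.463, 0.742, 0.252]
wrist_force: [-0.1, 0.1, -0.9]
finger_gap: 0.0231
grip_force: 30.3
```

```bash
cat > f.py <<'E'
from fit import *
exec(open('e.py').read().split('\n',1)[1])
# measure held stopper: scene+top silhouettes
ps=[shot('scene'),shot('top')]; ms=[]
P=T[:3,3]-np.array([0,0,.035])
for p in ps:
    l,st,ce=mask(p); c=proj(p,[P])[0]
    ok=[i for i in range(1,len(st)) if 150<st[i,4]<4000]; i=min(ok,key=lambda i:np.hypot(*(ce[i]-c))); ms.append((l==i).astype(np.uint8)); print(st[i],ce[i],c)
b=[cv2.resize(p['color'][int(m_y)-60:int(m_y)+60,int(m_x)-60:int(m_x)+60],(400,400),interpolation=2) for p in ps for m_x,m_y in [proj(p,[P])[0]]]
import sys; save(sys.argv[1],np.hstack(b))
E
python3 f.py st1
```

```text
[ 0.49318229 -0.11435543  0.13107851] [-0.621144    0.9508165   0.39523133  1.97045197  0.40526216  0.28370478] tilt 57.95120940878231 ytool z -0.009986751527338245 [-0.0823951   0.14279634 -0.94098569] 0.023094266483847836
[204 197  32  31 386] [220.97668394 214.82124352] [219.82533879 207.09049057]
[ 208  179  105  103 2812] [264.08285917 235.90789474] [378.3409036  262.98857138]
```

View pics/st1.png

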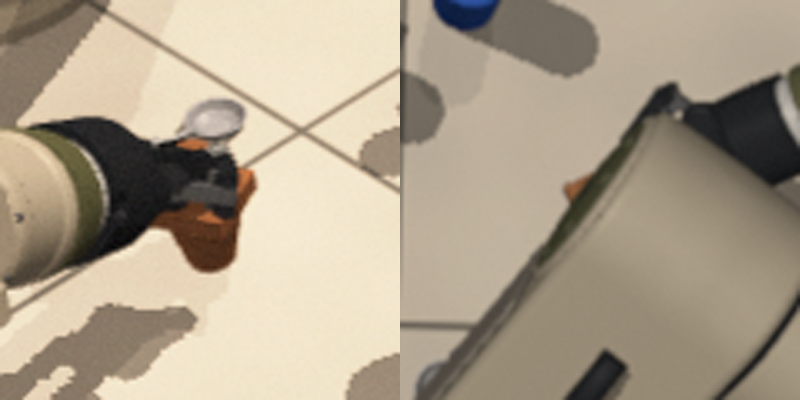

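Emit:
{"api": "jog_arm", "payload": {"moves": [{"fingers": 1, "slide": [-17, 0, 11], "angular": [0, 0, 0]}, {"fingers": 1, "slide": [-28, 0, 18], "angular": [0, 0, 0]}, {"fingers": 1, "slide": [-35, 0, 22], "angular": [0, 0, 0]}, {"fingers": 1, "slide": [-36, 0, 22], "angular": [0, 0, 0]}, {"fingers": 1, "slide": [-36, 0, 22], "angular": [0, 0, 0]}]}}

```text
clock: 7.62
tcp_pos: [0.4931, -0.1148, 0.0905]
orientation: [-0.414, 0.463, 0.742, 0.252]
wrist_force: [-0.6, -0.8, -0.8]
finger_gap: 0.0228
grip_force: 30.3
```

```bash
python3 e.py; python3 - <<'E'
from h import *
p=shot('wrist');s=shot('scene');P=tcp()[:3,3]-[0,0,.035]; x,y=proj(s,[P])[0].astype(int)
save('w3',np.hstack([p['color'][:,120:520],cv2.resize(s['color'][y-50:y+50,x-50:x+50],(400,400),interpolation=2)]))
E
```

```text
[ 0.49313114 -0.11480667  0.09054456] [-0.62211221  0.9909855   0.37166611  1.90769988  0.40547344  0.28210379] tilt 58.00427234196235 ytool z -0.008983815744419199 [-0.57769478 -0.75002866 -0.79439566] 0.022763926264088165
```

View pics/w3.png

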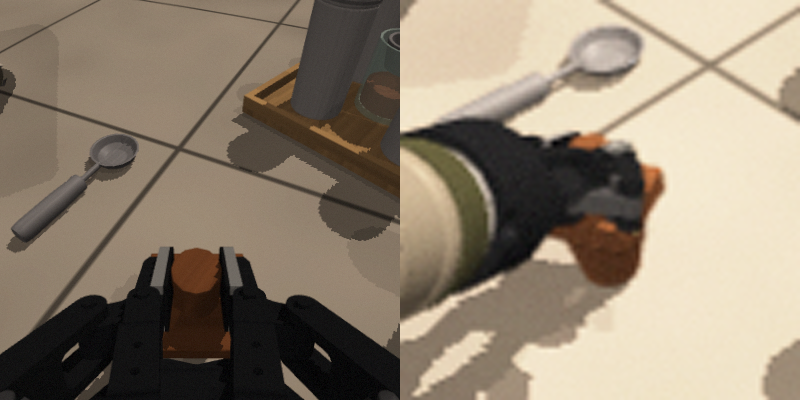

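The knob end, at (195,270) in the left half, is held squarely between the pads, with the plug pointing down just above its shadow. I now lower it gently to contact.

Emit:
{"api": "jog_arm", "payload": {"moves": [{"fingers": 1, "slide": [-2.5, 0, 1.6], "angular": [0, 0, 0]}, {"fingers": 1, "slide": [-4.2, 0, 2.6], "angular": [0, 0, 0]}, {"fingers": 1, "slide": [-5.1, 0, 3.2], "angular": [0, 0, 0]}, {"fingers": 1, "slide": [-5.1, 0, 3.2], "angular": [0, 0, 0]}, {"fingers": 1, "slide": [-5.1, 0, 3.2], "angular": [0, 0, 0]}]}}

```text
clock: 8.13
tcp_pos: [0.4932, -0.1151, 0.0843]
orientation: [-0.414, 0.463, 0.742, 0.253]
wrist_force: [0.4, -0.1, -1.9]
finger_gap: 0.023
grip_force: 30.3
```

Emit:
{"api": "jog_arm", "payload": {"moves": [{"fingers": 1, "slide": [-0.9, 0, 0.5], "angular": [0, 0, 0]}, {"fingers": 1, "slide": [-0.9, 0, 0.5], "angular": [0, 0, 0]}, {"fingers": 1, "slide": [-0.9, 0, 0.5], "angular": [0, 0, 0]}]}}

```text
clock: 8.38
tcp_pos: [0.4932, -0.1151, 0.0832]
orientation: [-0.414, 0.463, 0.742, 0.253]
wrist_force: [0.3, 0.2, -1.1]
finger_gap: 0.0227
grip_force: 30.3
```

Emit:
{"api": "jog_arm", "payload": {"moves": [{"fingers": 1, "slide": [-0.9, 0, 0.5], "angular": [0, 0, 0]}, {"fingers": 1, "slide": [-0.9, 0, 0.5], "angular": [0, 0, 0]}, {"fingers": 1, "slide": [-0.9, 0, 0.5], "angular": [0, 0, 0]}]}}

```text
clock: 8.63
tcp_pos: [0.4932, -0.1152, 0.0826]
orientation: [-0.414, 0.463, 0.742, 0.253]
wrist_force: [-0.2, 0.1, 2.4]
finger_gap: 0.0227
grip_force: 30.5
```

Emit:
{"api": "jog_arm", "payload": {"moves": [{"fingers": 1, "slide": [-0.9, 0, 0.5], "angular": [0, 0, 0]}, {"fingers": 1, "slide": [-0.9, 0, 0.5], "angular": [0, 0, 0]}, {"fingers": 1, "slide": [-0.9, 0, 0.5], "angular": [0, 0, 0]}]}}

```text
clock: 8.88
tcp_pos: [0.4932, -0.1151, 0.0826]
orientation: [-0.414, 0.463, 0.741, 0.253]
wrist_force: [-0.3, -1.2, 6.1]
finger_gap: 0.0229
grip_force: 30.9
```

Emit:
{"api": "jog_arm", "payload": {"moves": [{"fingers": 1, "slide": [0.8, 0, -0.5], "angular": [0, 0, 0]}, {"fingers": 1, "slide": [0.8, 0, -0.5], "angular": [0, 0, 0]}, {"fingers": 0, "slide": [0.8, 0, -0.5], "angular": [0, 0, 0]}, {"fingers": 0, "slide": [0.8, 0, -0.5], "angular": [0, 0, 0]}, {"fingers": 0, "slide": [0.8, 0, -0.5], "angular": [0, 0, 0]}, {"fingers": 0, "slide": [0.8, 0, -0.5], "angular": [0, 0, 0]}, {"fingers": 0, "slide": [0.8, 0, -0.5], "angular": [0, 0, 0]}, {"fingers": 0, "slide": [0.8, 0, -0.5], "angular": [0, 0, 0]}, {"fingers": 0, "slide": [0.8, 0, -0.5], "angular": [0, 0, 0]}, {"fingers": 0, "slide": [0.8, 0, -0.5], "angular": [0, 0, 0]}]}}

```text
clock: 9.72
tcp_pos: [0.4932, -0.1152, 0.0821]
orientation: [-0.414, 0.463, 0.742, 0.253]
wrist_force: [0.1, 0.1, 0.3]
finger_gap: 0.0854
grip_force: 0.0
```

```bash
python3 e.py; python3 - <<'E'
from h import *
p=shot('wrist');s=shot('scene');P=tcp()[:3,3]-[0,0,.035]; x,y=proj(s,[P])[0].astype(int)
save('w4',np.hstack([p['color'][:,120:520],cv2.resize(s['color'][y-50:y+50,x-50:x+50],(400,400),interpolation=2)]))
E
```

```text
[ 0.49323314 -0.11522463  0.0821187 ] [-0.62264423  1.00008148  0.3686362   1.89545183  0.40535577  0.28185821] tilt 57.99626814473082 ytool z -0.008778046085088198 [0.08645289 0.05696236 0.28587516] 0.08542031566114287
```

View pics/w4.png

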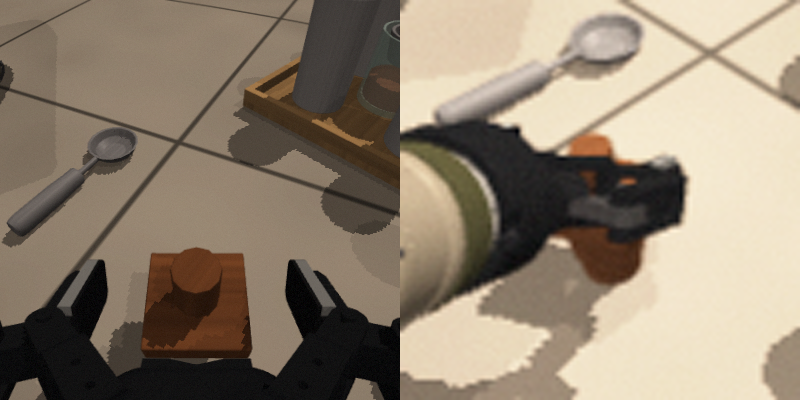

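The stopper stands upright and free: knob at (197,272), cap square to the gripper. I retreat straight back, then turn the tool down.

Emit:
{"api": "jog_arm", "payload": {"moves": [{"fingers": 0, "slide": [0, 0, -15], "angular": [0, 0, 0]}, {"fingers": 0, "slide": [0, 0, -45], "angular": [0, 0, 0]}, {"fingers": 0, "slide": [0, 0, -80], "angular": [0, 0, 0]}, {"fingers": 0, "slide": [20, 0, -115], "angular": [0, 0, 0]}, {"fingers": 0, "slide": [40, 0, -120], "angular": [0, -7, 0]}, {"fingers": 0, "slide": [40, 0, -120], "angular": [0, -14, 0]}, {"fingers": 0, "slide": [40, 0, -120], "angular": [0, -21, 0]}, {"fingers": 0, "slide": [40, 0, -120], "angular": [0, -28, 0]}, {"fingers": 0, "slide": [40, 0, -120], "angular": [0, -35, 0]}, {"fingers": 0, "slide": [40, 0, -120], "angular": [0, -42, 0]}]}}

```text
clock: 10.65
tcp_pos: [0.5303, -0.1877, 0.1805]
orientation: [-0.117, 0.524, 0.841, 0.068]
wrist_force: [0.2, -0.4, -0.5]
finger_gap: 0.0852
grip_force: 0.0
```

```bash
cat > k.py <<'E'
from h import *
import sys
# rel to vertical tool keeping current tool-y yaw (+dyaw deg) at given xyz(mm)
v=[float(a) for a in sys.argv[1:]]; T=tcp(); y=T[:3,1]*[1,1,0]; y/=np.linalg.norm(y)
if len(v)>3: y=Rn.from_euler('z',v[3],degrees=True).apply(y)
z=np.array([0,0,-1.]); R=np.c_[np.cross(y,z),y,z]
print(T[:3,3],'rel',rel(np.array(v[:3])/1e3,R),get_state()['wrist_force'],'yaw y',np.degrees(np.arctan2(y[1],y[0])),get_state()['joint_pos'].round(2))
E
python3 k.py 493 -115 200
```

```text
[ 0.53025457 -0.18770162  0.18054142] rel (array([83.9, -1.4,  3.2]), array([ -0.41, -15.57,  -0.06])) [ 0.15297076 -0.43764016 -0.4771035 ] yaw y 26.24032149562102 [-0.55  0.5   0.13  1.44  0.14  0.54]
```

Emit:
{"api": "jog_arm", "payload": {"moves": [{"fingers": 0, "slide": [42, 0, 1], "angular": [-0.4, -7, 0]}, {"fingers": 0, "slide": [84, -1, 3], "angular": [-0.4, -14, 0]}, {"fingers": 0, "slide": [84, -1, 3], "angular": [-0.4, -15.6, 0]}, {"fingers": 0, "slide": [84, -1, 3], "angular": [-0.4, -15.6, 0]}, {"fingers": 0, "slide": [84, -1, 3], "angular": [-0.4, -15.6, 0]}, {"fingers": 0, "slide": [84, -1, 3], "angular": [-0.4, -15.6, 0]}]}}

```text
clock: 11.15
tcp_pos: [0.4938, -0.115, 0.2005]
orientation: [-0.003, 0.528, 0.849, 0.001]
wrist_force: [-0.2, -0.2, -0.2]
finger_gap: 0.0857
grip_force: 0.0
```

```bash
cat > m.py <<'E'
from fit import *
p=shot('wrist');l,st,ce=mask(p); i=1+np.argmax(st[1:,4]); m=(l==i).astype(np.uint8); print(st[i],ce[i])
pose=lambda v:(Rn.from_euler('z',v[2]).as_matrix(),np.array([v[0],v[1],0]))
x,f=fit([p],[m],[.493,-.115,np.radians(26)],pose,[.004,.004,.1]); print('foot',x[:2],np.degrees(x[2]),f)
for t in('stopper_mid','stopper'):
    r=tip_of(t,p); print(t,[(d['p'],onz(p,[d['point']],.046 if 'mid' in t else 0)[0]) for d in r])
E
python3 m.py; python3 k.py 493 -115 74
```

```text
[ 467    0  173   94 6879] [544.87483646  40.90783544]
foot [ 0.6647037  -0.46314815] 121.70517244592634 1.0
stopper_mid [(0.83, array([ 0.49428009, -0.11805931,  0.046     ]))]
stopper [(0.63, array([ 0.49361373, -0.11729488,  0.        ]))]
[ 0.49388525 -0.11589035  0.19921435] rel (array([ 2.000e-01, -1.000e-01,  1.252e+02]), array([-0.15, -0.46, -0.  ])) [ 0.33817356 -0.0138214  -0.36822611] yaw y 26.128451917074102 [-0.39  0.21 -0.2   1.17  0.    0.72]
```

```bash
sed -i "s/i=1+np.argmax(st\[1:,4\]); m=/c=proj(p,[[.494,-.117,.05]])[0].astype(int); i=l[c[1],c[0]]; m=/" m.py; python3 m.py
```

```text
[ 286  161   61   60 3582] [315.96705751 190.28475712]
foot [ 0.4939948  -0.11771663] 26.014442064844882 0.027958797561488332
stopper_mid [(0.56, array([ 0.49552845, -0.11741695,  0.046     ]))]
stopper [(0.81, array([ 0.49289911, -0.1170709 ,  0.        ]))]
```

```bash
python3 k.py 582 209 235 42.5
```

```text
[ 0.49329859 -0.11545067  0.19902943] rel (array([252.5, 222.5, -34.5]), array([ 1.00e-02, -5.20e-01, -4.25e+01])) [0.38842335 0.37167703 0.19998216] yaw y 68.64108060942978 [-0.39  0.21 -0.2   1.17  0.    0.72]
```

Emit:
{"api": "jog_arm", "payload": {"moves": [{"fingers": 0, "slide": [0, 0, -35], "angular": [0, 0, 0]}, {"fingers": 0, "slide": [252, 222, -35], "angular": [0, 0, -42.5]}, {"fingers": 0, "slide": [252, 222, -35], "angular": [0, 0, -42.5]}, {"fingers": 0, "slide": [252, 222, -35], "angular": [0, 0, -42.5]}, {"fingers": 0, "slide": [252, 222, -35], "angular": [0, 0, -42.5]}, {"fingers": 0, "slide": [252, 222, -35], "angular": [0, 0, -42.5]}, {"fingers": 0, "slide": [252, 222, -35], "angular": [0, 0, -42.5]}, {"fingers": 0, "slide": [252, 222, -35], "angular": [0, 0, -42.5]}, {"fingers": 0, "slide": [252, 222, -35], "angular": [0, 0, -42.5]}, {"fingers": 0, "slide": [252, 222, -35], "angular": [0, 0, -42.5]}]}}

```text
clock: 12.28
tcp_pos: [0.582, 0.2156, 0.2347]
orientation: [-0.003, 0.182, 0.983, 0.003]
wrist_force: [0.0, 0.1, -0.4]
finger_gap: 0.0854
grip_force: 0.0
```

Emit:
{"api": "jog_arm", "payload": {"moves": [{"fingers": 0, "slide": [0, 0, 0], "angular": [0, 0, 0]}, {"fingers": 0, "slide": [0, 0, 0], "angular": [0, 0, 0]}]}}

```text
clock: 12.45
tcp_pos: [0.5807, 0.2093, 0.2352]
orientation: [-0.004, 0.184, 0.983, 0.002]
wrist_force: [-0.3, 1.0, 0.4]
finger_gap: 0.0854
grip_force: 0.0
```

```bash
python3 k.py 582 209 235; cat > j.py <<'E'
from h import *
import sys
p=shot('wrist'); save(sys.argv[1],p['color'])
for t,z in(('jar_mouth',.092),('tray',0),('tin0_mid',.082),('jar',.012)):
    print(t,[(d['point'],d['p'],onz(p,[d['point']],z)[0][:2].round(4)) for d in tip_of(t,p)])
E
python3 j.py j1
```

```text
[0.58067616 0.20933399 0.23524352] rel (array([-1.4,  0.2,  0.2]), array([ 0.1 , -0.44,  0.  ])) [-0.34955221  1.01113222  0.39131968] yaw y 68.75492977685283 [0.21 0.4  0.16 1.33 0.01 0.58]
jar_mouth [([322.4, 195.6], 0.58, array([0.5875, 0.2129]))]
tray []
tin0_mid [([397.8, 352.4], 0.88, array([0.7992, 0.226 ])), ([379.3, 239.0], 0.68, array([0.6533, 0.2488])), ([545.0, 141.1], 0.68, array([0.6157, 0.4244])), ([322.9, 193.8], 0.53, array([0.589, 0.213]))]
jar [([322.1, 172.4], 0.58, array([0.5848, 0.2153]))]
```

View pics/j1.png

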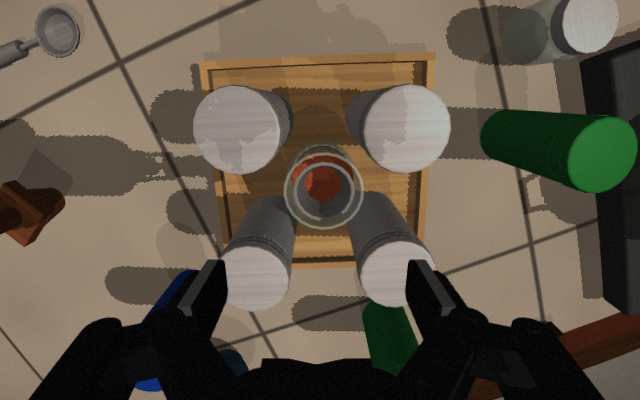

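The wrist view shows the jar's mouth at about (323,190). The tin lids are at (240,130), (407,129), (253,275) and (400,272), and the tray is nearly aligned with the gripper. I fit circles next.

```bash
cat > n.py <<'E'
from h import *
from scipy.optimize import minimize
p=shot('wrist'); g=cv2.GaussianBlur(cv2.cvtColor(p['color'],cv2.COLOR_RGB2GRAY).astype(np.float32),(0,0),1.2)
G=np.hypot(cv2.Sobel(g,5,1,0),cv2.Sobel(g,5,0,1)); t=np.linspace(0,2*np.pi,180,endpoint=False)
def score(c,r,z):
    uv=proj(p,np.c_[c[0]+r*np.cos(t),c[1]+r*np.sin(t),0*t+z]).astype(np.float32)
    return np.minimum(cv2.remap(G,uv[None,:,0],uv[None,:,1],1),80).mean()
def circ(c0,r,z,w=.012):
    gr=[(score((x,y),r,z),x,y) for x in np.arange(c0[0]-w,c0[0]+w,.001) for y in np.arange(c0[1]-w,c0[1]+w,.001)]; b=max(gr)
    q=minimize(lambda c:-score(c,r,z),b[1:],method='Nelder-Mead',options=dict(initial_simplex=np.array(b[1:])+np.array([[0,0],[.001,0],[0,.001]]))); return q.x.round(4),round(-q.fun,1)
c0=onz(p,[[323,190]],.092)[0][:2]
for r in(.037,.0245,.0255): print('rim',r,circ(c0,r,.092))
L=[]
for uv in([240,130],[407,129],[253,275],[400,272]): c=circ(onz(p,[uv],.152)[0][:2],.0305,.152); L.append(c[0]); print('lid',c)
print('mean lids',np.mean(L,0)); e=onz(p,[[203,64],[433,54]],.038); d=e[1]-e[0]; print('tray edge',np.degrees(np.arctan2(d[1],d[0])))
for a,b in((0,1),(2,3),(0,2),(1,3)): d=L[b]-L[a]; print(np.degrees(np.arctan2(d[1],d[0])),np.hypot(*d))
T=shot('top'); p=T; g=cv2.GaussianBlur(cv2.cvtColor(p['color'],cv2.COLOR_RGB2GRAY).astype(np.float32),(0,0),1); G=np.hypot(cv2.Sobel(g,5,1,0),cv2.Sobel(g,5,0,1))
print(tcp()[:3,3])
E
python3 n.py
```

```text
rim 0.037 (array([0.5849, 0.2151]), np.float64(76.5))
rim 0.0245 (array([0.5843, 0.2153]), np.float64(75.4))
rim 0.0255 (array([0.5846, 0.2154]), np.float64(70.1))
lid (array([0.5066, 0.1797]), np.float64(70.3))
lid (array([0.5465, 0.2889]), np.float64(66.5))
lid (array([0.614 , 0.1395]), np.float64(54.6))
lid (array([0.6525, 0.2493]), np.float64(63.3))
mean lids [0.5799  0.21435]
tray edge 71.04237229486783
69.9284741354613 0.1162611284995978
70.67741917010474 0.11635415763951022
-20.520959014836883 0.11467693752450833
-20.484929269947724 0.11315546827263805
[0.58077815 0.20850704 0.23667317]
```

```bash
python3 k.py 493.8 -117 200 1.2
```

```text
[0.58077815 0.20850704 0.23667317] rel (array([ -37.8, -335. ,   35.3]), array([ 0.2 , -0.34, -1.2 ])) [-0.23177575 -0.31779606 -0.60304722] yaw y 69.83824307183062 [0.21 0.4  0.16 1.33 0.01 0.58]
```

Emit:
{"api": "jog_arm", "payload": {"moves": [{"fingers": 0, "slide": [-38, -335, 0], "angular": [0.2, -0.4, -1.2]}, {"fingers": 0, "slide": [-38, -335, 0], "angular": [0.2, -0.4, -1.2]}, {"fingers": 0, "slide": [-38, -335, 0], "angular": [0.2, -0.4, -1.2]}, {"fingers": 0, "slide": [-38, -335, 0], "angular": [0.2, -0.4, -1.2]}, {"fingers": 0, "slide": [-38, -335, 0], "angular": [0.2, -0.4, -1.2]}, {"fingers": 0, "slide": [-38, -335, 35], "angular": [0.2, -0.4, -1.2]}, {"fingers": 0, "slide": [-38, -335, 35], "angular": [0.2, -0.4, -1.2]}, {"fingers": 0, "slide": [-38, -335, 35], "angular": [0.2, -0.4, -1.2]}, {"fingers": 0, "slide": [-38, -335, 35], "angular": [0.2, -0.4, -1.2]}, {"fingers": 0, "slide": [-38, -335, 35], "angular": [0.2, -0.4, -1.2]}]}}

```text
clock: 13.63
tcp_pos: [0.493, -0.1187, 0.1993]
orientation: [-0.0, 0.177, 0.984, -0.0]
wrist_force: [-0.3, 0.3, 0.8]
finger_gap: 0.0854
grip_force: 0.0
```

Emit:
{"api": "jog_arm", "payload": {"moves": [{"fingers": 0, "slide": [0, 0, 0], "angular": [0, 0, 0]}, {"fingers": 0, "slide": [0, 0, 0], "angular": [0, 0, 0]}, {"fingers": 0, "slide": [0, 0, 0], "angular": [0, 0, 0]}]}}

```text
clock: 13.88
tcp_pos: [0.4951, -0.115, 0.2005]
orientation: [0.001, 0.173, 0.985, -0.0]
wrist_force: [0.3, 0.5, 0.5]
finger_gap: 0.0853
grip_force: 0.0
```

```bash
python3 m.py; python3 m.py|grep foot;  python3 k.py 494 -116.5 75
```

```text
[ 272  146   83   82 3584] [313.46233259 187.33175223]
foot [ 0.49416732 -0.1175655 ] 26.235948329582914 0.026502230385725533
stopper_mid [(0.87, array([ 0.4927509, -0.1169843,  0.046    ]))]
stopper [(0.93, array([ 0.49333753, -0.11659147,  0.        ]))]
foot [ 0.49412197 -0.11743713] 26.472087794861448 0.029016141429669486
[ 0.49470778 -0.11542781  0.20004781] rel (array([  0.4,  -1.2, 125. ]), array([-0.01,  0.05,  0.  ])) [-0.36393789  0.16659386  0.67208138] yaw y 70.01452130702707 [-0.39  0.2  -0.21  1.16 -0.   -0.04]
```

Emit:
{"api": "jog_arm", "payload": {"moves": [{"fingers": 0, "slide": [0, -1.7, 40], "angular": [0, 0, 0]}, {"fingers": 0, "slide": [0, -1.7, 80], "angular": [0, 0, 0]}, {"fingers": 0, "slide": [0, -1.7, 110], "angular": [0, 0, 0]}, {"fingers": 0, "slide": [0, -1.7, 122], "angular": [0, 0, 0]}, {"fingers": 0, "slide": [0, -1.7, 124], "angular": [0, 0, 0]}, {"fingers": 0, "slide": [0, -1.7, 124], "angular": [0, 0, 0]}, {"fingers": 0, "slide": [0, -1.7, 124], "angular": [0, 0, 0]}]}}

```text
clock: 14.77
tcp_pos: [0.4949, -0.118, 0.077]
orientation: [0.001, 0.174, 0.985, -0.0]
wrist_force: [0.2, -0.9, -0.8]
finger_gap: 0.0853
grip_force: 0.0
```

```bash
python3 k.py 494.1 -117.5 76; python3 m.py|head -2
```

```text
[ 0.49485997 -0.11797265  0.07696556] rel (array([0.9, 0.2, 1. ]), array([-0.01,  0.13,  0.  ])) [ 0.21990342 -0.86681514 -0.78423083] yaw y 69.95339115855978 [-0.39  0.3  -0.4   0.87 -0.   -0.04]
[  247   179   141   134 10319] [316.99341021 248.50654133]
foot [ 0.49411722 -0.11719456] 26.243562361308065 0.028046797252360495
```

Emit:
{"api": "jog_arm", "payload": {"moves": [{"fingers": 1, "slide": [0, 0, 0], "angular": [0, 0, 0]}, {"fingers": 1, "slide": [0, 0, 0], "angular": [0, 0, 0]}, {"fingers": 1, "slide": [0, 0, 0], "angular": [0, 0, 0]}, {"fingers": 1, "slide": [0, 0, 0], "angular": [0, 0, 0]}, {"fingers": 1, "slide": [0, 0, 0], "angular": [0, 0, 0]}, {"fingers": 1, "slide": [0, 0, 0], "angular": [0, 0, 0]}, {"fingers": 1, "slide": [0, 0, 0], "angular": [0, 0, 0]}, {"fingers": 1, "slide": [0, 0, 0], "angular": [0, 0, 0]}], "squeeze": 40}}

```text
clock: 15.58
tcp_pos: [0.4941, -0.1178, 0.0761]
orientation: [0.0, 0.174, 0.985, -0.0]
wrist_force: [-0.5, 0.1, 2.6]
finger_gap: 0.0227
grip_force: 39.1
```

```bash
python3 k.py 584.7 215.2 265; 
```

```text
[ 0.49408418 -0.11775553  0.07614793] rel (array([  28.9,  343.8, -188.9]), array([-0.01,  0.06,  0.  ])) [-0.49418657  0.07244865  2.615831  ] yaw y 69.94156816062487 [-0.39  0.3  -0.4   0.87 -0.   -0.04]
```

Emit:
{"api": "jog_arm", "payload": {"moves": [{"fingers": 1, "slide": [0, 0, -35], "angular": [0, 0, 0]}, {"fingers": 1, "slide": [0, 0, -70], "angular": [0, 0, 0]}, {"fingers": 1, "slide": [0, 0, -105], "angular": [0, 0, 0]}, {"fingers": 1, "slide": [0, 0, -140], "angular": [0, 0, 0]}, {"fingers": 1, "slide": [0, 0, -175], "angular": [0, 0, 0]}, {"fingers": 1, "slide": [0, 0, -190], "angular": [0, 0, 0]}, {"fingers": 1, "slide": [0, 0, -190], "angular": [0, 0, 0]}]}}

```text
clock: 16.17
tcp_pos: [0.4957, -0.1185, 0.2701]
orientation: [0.004, 0.174, 0.985, -0.001]
wrist_force: [0.6, 0.3, -1.5]
finger_gap: 0.0227
grip_force: 39.5
```

Emit:
{"api": "jog_arm", "payload": {"moves": [{"fingers": 1, "slide": [3, 34, 0], "angular": [0, 0, 0]}, {"fingers": 1, "slide": [6, 70, 0], "angular": [0, 0, 0]}, {"fingers": 1, "slide": [9, 108, 0], "angular": [0, 0, 0]}, {"fingers": 1, "slide": [12, 146, 0], "angular": [0, 0, 0]}, {"fingers": 1, "slide": [15, 184, 0], "angular": [0, 0, 0]}, {"fingers": 1, "slide": [18, 222, 0], "angular": [0, 0, 0]}, {"fingers": 1, "slide": [22, 260, 0], "angular": [0, 0, 0]}, {"fingers": 1, "slide": [25, 296, 0], "angular": [0, 0, 0]}, {"fingers": 1, "slide": [28, 325, 0], "angular": [0, 0, 0]}, {"fingers": 1, "slide": [29, 344, 0], "angular": [0, 0, 0]}]}}

```text
clock: 17.0
tcp_pos: [0.584, 0.2184, 0.2633]
orientation: [-0.001, 0.173, 0.985, -0.0]
wrist_force: [0.2, -0.4, -1.2]
finger_gap: 0.023
grip_force: 39.6
```

Emit:
{"api": "jog_arm", "payload": {"moves": [{"fingers": 1, "slide": [0, 0, 0], "angular": [0, 0, 0]}, {"fingers": 1, "slide": [0, 0, 0], "angular": [0, 0, 0]}, {"fingers": 1, "slide": [0, 0, 0], "angular": [0, 0, 0]}]}}

```text
clock: 17.25
tcp_pos: [0.5839, 0.2148, 0.2643]
orientation: [-0.001, 0.174, 0.985, -0.001]
wrist_force: [0.5, -0.7, -1.2]
finger_gap: 0.0225
grip_force: 39.6
```

```bash
python3 k.py 584.7 215.2 265 0.2; python3 - <<'E'
from fit import *
p=shot('wrist'); T=tcp(); l,st,ce=mask(p); c=proj(p,[T[:3,3]-[0,0,.03]])[0].astype(int); i=l[c[1],c[0]]; print(st[i])
# held-stopper fit: foot xy and lean about tool y
m=(l==i).astype(np.uint8)
def pose(v):
    R=T[:3,:3]@Rn.from_euler('xyz',[np.pi,v[2],v[3]]).as_matrix(); return R, T[:3,3]+T[:3,:3]@[v[0],v[1],0]-R[:,2]*.076
if i: 
    x,f=fit([p],[m],[0,0,0,.75],pose,[.003,.003,.03,.1]); print(x,f,pose(x)[0][:,2])
E
```

```text
[0.58391754 0.21482893 0.26433341] rel (array([-0.6,  0.6, -0.7]), array([-0.12, -0.08, -0.2 ])) [ 0.47068529 -0.73022388 -1.18962131] yaw y 70.13441517593377 [ 0.22  0.41  0.23  1.4  -0.    0.57]
[ 246  159  142  157 9370]
[ 1.13841129e-03  2.28829255e-04 -2.06466859e-02  7.82697694e-01] 0.3024269407156964 [-0.00738742  0.01988648  0.99977495]
```

Emit:
{"api": "jog_arm", "payload": {"moves": [{"fingers": 1, "slide": [-0.6, 0.6, 15], "angular": [0, 0, 0]}, {"fingers": 1, "slide": [-0.6, 0.6, 35], "angular": [0, 0, 0]}, {"fingers": 1, "slide": [-0.6, 0.6, 55], "angular": [0, 0, 0]}, {"fingers": 1, "slide": [-0.6, 0.6, 72], "angular": [0, 0, 0]}, {"fingers": 1, "slide": [-0.6, 0.6, 84], "angular": [0, 0, 0]}, {"fingers": 1, "slide": [-0.6, 0.6, 90], "angular": [0, 0, 0]}, {"fingers": 1, "slide": [-0.6, 0.6, 90], "angular": [0, 0, 0]}, {"fingers": 1, "slide": [-0.6, 0.6, 90], "angular": [0, 0, 0]}]}}

```text
clock: 17.97
tcp_pos: [0.5855, 0.2149, 0.1762]
orientation: [0.0, 0.175, 0.985, -0.0]
wrist_force: [-0.3, 0.6, -0.3]
finger_gap: 0.023
grip_force: 39.6
```

```bash
python3 k.py 584.7 215.2 135; python3 - <<'E'
from h import *
p=shot('wrist');s=shot('scene');x,y=proj(s,[[.585,.215,.11]])[0].astype(int)
save('in1',np.hstack([p['color'][:,120:520],cv2.resize(s['color'][y-50:y+50,x-50:x+50],(400,400),interpolation=2)]))
E
```

```text
[0.58545996 0.2148987  0.17624913] rel (array([ 0.8,  0. , 41.2]), array([-0.01,  0.04,  0.  ])) [-0.25835663  0.58380226 -0.25371302] yaw y 69.86983003207867 [ 0.22  0.43  0.06  1.2  -0.    0.57]
```

View pics/in1.png

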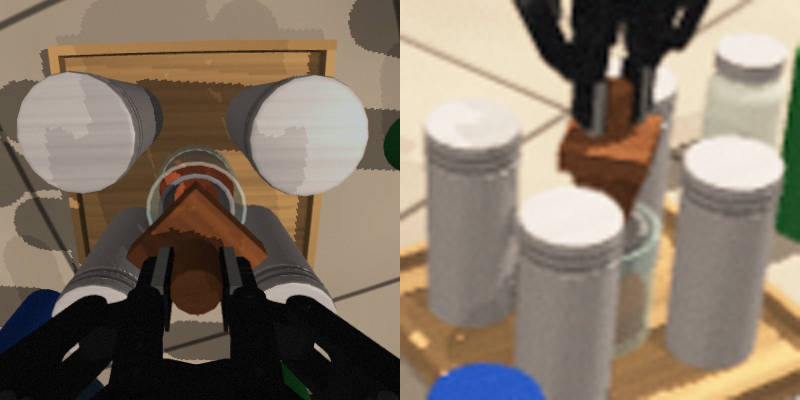

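The stopper hangs upright over the jar mouth (left half: cap at (200,235), rim ring at (195,190)), clear of all the tins. I descend and watch the force.

Emit:
{"api": "jog_arm", "payload": {"moves": [{"fingers": 1, "slide": [0.5, 0, 5], "angular": [0, 0, 0]}, {"fingers": 1, "slide": [0.5, 0, 10], "angular": [0, 0, 0]}, {"fingers": 1, "slide": [0.5, 0, 15], "angular": [0, 0, 0]}, {"fingers": 1, "slide": [0.5, 0, 20], "angular": [0, 0, 0]}, {"fingers": 1, "slide": [0.5, 0, 24], "angular": [0, 0, 0]}, {"fingers": 1, "slide": [0.5, 0, 24], "angular": [0, 0, 0]}]}}

```text
clock: 18.57
tcp_pos: [0.5842, 0.2158, 0.1504]
orientation: [-0.001, 0.174, 0.985, -0.001]
wrist_force: [0.3, -0.3, -0.8]
finger_gap: 0.0229
grip_force: 39.6
```

Emit:
{"api": "jog_arm", "payload": {"moves": [{"fingers": 1, "slide": [0, 0, 3], "angular": [0, 0, 0]}, {"fingers": 1, "slide": [0, 0, 6], "angular": [0, 0, 0]}, {"fingers": 1, "slide": [0, 0, 9], "angular": [0, 0, 0]}, {"fingers": 1, "slide": [0, 0, 11], "angular": [0, 0, 0]}, {"fingers": 1, "slide": [0, 0, 11], "angular": [0, 0, 0]}]}}

```text
clock: 18.98
tcp_pos: [0.5847, 0.2158, 0.1403]
orientation: [-0.0, 0.174, 0.985, -0.0]
wrist_force: [-0.3, -0.4, -1.8]
finger_gap: 0.0229
grip_force: 39.6
```

Emit:
{"api": "jog_arm", "payload": {"moves": [{"fingers": 1, "slide": [0, 0, 2], "angular": [0, 0, 0]}, {"fingers": 1, "slide": [0, 0, 4], "angular": [0, 0, 0]}, {"fingers": 1, "slide": [0, 0, 6], "angular": [0, 0, 0]}, {"fingers": 1, "slide": [0, 0, 6], "angular": [0, 0, 0]}, {"fingers": 1, "slide": [0, 0, 6], "angular": [0, 0, 0]}]}}

```text
clock: 19.4
tcp_pos: [0.5849, 0.2158, 0.1347]
orientation: [0.0, 0.174, 0.985, -0.0]
wrist_force: [-0.3, 0.4, -1.6]
finger_gap: 0.0228
grip_force: 39.6
```

Emit:
{"api": "jog_arm", "payload": {"moves": [{"fingers": 1, "slide": [0, 0, 1], "angular": [0, 0, 0]}, {"fingers": 1, "slide": [0, 0, 2], "angular": [0, 0, 0]}, {"fingers": 1, "slide": [0, 0, 2], "angular": [0, 0, 0]}, {"fingers": 1, "slide": [0, 0, 2], "angular": [0, 0, 0]}]}}

```text
clock: 19.73
tcp_pos: [0.5849, 0.2157, 0.1328]
orientation: [0.0, 0.174, 0.985, -0.0]
wrist_force: [-0.2, -0.9, -0.6]
finger_gap: 0.0224
grip_force: 39.6
```

Emit:
{"api": "jog_arm", "payload": {"moves": [{"fingers": 1, "slide": [0, 0, 0.5], "angular": [0, 0, 0]}, {"fingers": 1, "slide": [0, 0, 1], "angular": [0, 0, 0]}, {"fingers": 1, "slide": [0, 0, 1], "angular": [0, 0, 0]}]}}

```text
clock: 19.98
tcp_pos: [0.5848, 0.2157, 0.1319]
orientation: [0.0, 0.174, 0.985, -0.0]
wrist_force: [-0.8, -1.2, 0.3]
finger_gap: 0.0227
grip_force: 39.7
```

Emit:
{"api": "jog_arm", "payload": {"moves": [{"fingers": 1, "slide": [0, 0, 0.5], "angular": [0, 0, 0]}, {"fingers": 1, "slide": [0, 0, 1], "angular": [0, 0, 0]}, {"fingers": 1, "slide": [0, 0, 1], "angular": [0, 0, 0]}]}}

```text
clock: 20.23
tcp_pos: [0.5849, 0.2156, 0.1309]
orientation: [0.0, 0.174, 0.985, -0.0]
wrist_force: [-2.5, -2.8, 0.6]
finger_gap: 0.0228
grip_force: 39.9
```

Emit:
{"api": "jog_arm", "payload": {"moves": [{"fingers": 1, "slide": [0.3, -0.6, 0], "angular": [0, 0, 0]}, {"fingers": 1, "slide": [0.3, -0.6, 0], "angular": [0, 0, 0]}, {"fingers": 1, "slide": [0.3, -0.6, 0], "angular": [0, 0, 0]}]}}

```text
clock: 20.48
tcp_pos: [0.5846, 0.2154, 0.1308]
orientation: [0.0, 0.174, 0.985, -0.0]
wrist_force: [-1.1, -0.9, -0.4]
finger_gap: 0.0227
grip_force: 39.8
```

Emit:
{"api": "jog_arm", "payload": {"moves": [{"fingers": 1, "slide": [0, 0, 0.5], "angular": [0, 0, 0]}, {"fingers": 1, "slide": [0, 0, 0.8], "angular": [0, 0, 0]}, {"fingers": 1, "slide": [0, 0, 0.8], "angular": [0, 0, 0]}]}}

```text
clock: 20.73
tcp_pos: [0.5846, 0.2153, 0.1301]
orientation: [0.0, 0.174, 0.985, -0.0]
wrist_force: [-1.3, -2.0, 1.2]
finger_gap: 0.0224
grip_force: 39.8
```

Emit:
{"api": "jog_arm", "payload": {"moves": [{"fingers": 1, "slide": [0.2, -0.4, 0.4], "angular": [0, 0, 0]}, {"fingers": 1, "slide": [0.2, -0.4, 0.8], "angular": [0, 0, 0]}, {"fingers": 1, "slide": [0.2, -0.4, 0.8], "angular": [0, 0, 0]}]}}

```text
clock: 20.98
tcp_pos: [0.5845, 0.2152, 0.1295]
orientation: [0.001, 0.174, 0.985, 0.0]
wrist_force: [-0.3, -1.9, 2.1]
finger_gap: 0.0228
grip_force: 39.9
```

Emit:
{"api": "jog_arm", "payload": {"moves": [{"fingers": 1, "slide": [0, 0, 0.4], "angular": [0, 0, 0]}, {"fingers": 1, "slide": [0, 0, 0.8], "angular": [0, 0, 0]}, {"fingers": 1, "slide": [0, 0, 0.8], "angular": [0, 0, 0]}]}}

```text
clock: 21.23
tcp_pos: [0.5845, 0.2152, 0.129]
orientation: [0.001, 0.174, 0.985, 0.0]
wrist_force: [-0.5, -2.6, 5.6]
finger_gap: 0.0226
grip_force: 40.2
```

Emit:
{"api": "jog_arm", "payload": {"moves": [{"fingers": 1, "slide": [0, -0.3, 0.4], "angular": [0, 0, 0]}, {"fingers": 1, "slide": [0, -0.3, 0.7], "angular": [0, 0, 0]}, {"fingers": 1, "slide": [0, -0.3, 0.7], "angular": [0, 0, 0]}, {"fingers": 1, "slide": [0, -0.3, 0.7], "angular": [0, 0, 0]}]}}

```text
clock: 21.57
tcp_pos: [0.5845, 0.215, 0.1289]
orientation: [0.001, 0.174, 0.985, 0.0]
wrist_force: [-1.0, -1.8, 7.5]
finger_gap: 0.0222
grip_force: 40.4
```

Emit:
{"api": "jog_arm", "payload": {"moves": [{"fingers": 1, "slide": [0, -0.2, 0.4], "angular": [0, 0, 0]}, {"fingers": 1, "slide": [0, -0.2, 0.7], "angular": [0, 0, 0]}, {"fingers": 1, "slide": [0, -0.2, 0.7], "angular": [0, 0, 0]}, {"fingers": 1, "slide": [0, -0.2, 0.7], "angular": [0, 0, 0]}, {"fingers": 1, "slide": [0, -0.2, 0.7], "angular": [0, 0, 0]}]}}

```text
clock: 21.98
tcp_pos: [0.5846, 0.215, 0.1287]
orientation: [0.001, 0.174, 0.985, 0.001]
wrist_force: [-2.4, -2.5, 9.6]
finger_gap: 0.0228
grip_force: 40.7
```

```bash
python3 e.py
```

```text
[0.58456933 0.21501855 0.12868541] [ 2.23705629e-01  4.55016282e-01 -2.69882778e-02  1.08595986e+00
 -7.85311039e-05  5.73642122e-01] tilt 0.1623184860222277 ytool z 0.0014708967232046099 [-2.37141969 -2.47957591  9.59055984] 0.022800119679701407
```

Emit:
{"api": "jog_arm", "payload": {"moves": [{"fingers": 1, "slide": [0.2, -0.4, 0.3], "angular": [0, 0, 0]}, {"fingers": 1, "slide": [0.2, -0.4, 0.3], "angular": [0, 0, 0]}, {"fingers": 1, "slide": [0.2, -0.4, 0.3], "angular": [0, 0, 0]}, {"fingers": 1, "slide": [0.2, -0.4, 0.3], "angular": [0, 0, 0]}]}}

```text
clock: 22.32
tcp_pos: [0.5845, 0.215, 0.1286]
orientation: [0.002, 0.174, 0.985, 0.001]
wrist_force: [-1.1, -1.0, 10.5]
finger_gap: 0.0226
grip_force: 40.7
```

Emit:
{"api": "jog_arm", "payload": {"moves": [{"fingers": 1, "slide": [0, 0, -1], "angular": [0, 0, 0]}, {"fingers": 1, "slide": [0, 0, -1.8], "angular": [0, 0, 0]}, {"fingers": 1, "slide": [0, 0, -1.8], "angular": [0, 0, 0]}]}}

```text
clock: 22.57
tcp_pos: [0.5844, 0.215, 0.1288]
orientation: [0.001, 0.174, 0.985, 0.001]
wrist_force: [2.7, 0.9, 1.9]
finger_gap: 0.0228
grip_force: 40.0
```

Emit:
{"api": "jog_arm", "payload": {"moves": [{"fingers": 0.4, "slide": [0, 0, 0], "angular": [0, 0, 0]}, {"fingers": 0.4, "slide": [0, 0, 0], "angular": [0, 0, 0]}, {"fingers": 0.4, "slide": [0, 0, 0], "angular": [0, 0, 0]}, {"fingers": 0.4, "slide": [0, 0, 0], "angular": [0, 0, 0]}, {"fingers": 0.4, "slide": [0, 0, 0], "angular": [0, 0, 0]}, {"fingers": 0.4, "slide": [0, 0, 0], "angular": [0, 0, 0]}]}}

```text
clock: 23.07
tcp_pos: [0.5835, 0.2143, 0.1283]
orientation: [0.0, 0.174, 0.985, -0.0]
wrist_force: [-0.1, 0.2, -0.2]
finger_gap: 0.0513
grip_force: 0.0
```

Released cleanly. I go straight up and check the seat from above.

Emit:
{"api": "jog_arm", "payload": {"moves": [{"fingers": 0.4, "slide": [0, 0, -5], "angular": [0, 0, 0]}, {"fingers": 0.4, "slide": [0, 0, -20], "angular": [0, 0, 0]}, {"fingers": 0.4, "slide": [0, 0, -50], "angular": [0, 0, 0]}, {"fingers": 0.4, "slide": [0, 0, -85], "angular": [0, 0, 0]}, {"fingers": 0.4, "slide": [0, 0, -120], "angular": [0, 0, 0]}, {"fingers": 0.4, "slide": [0, 0, -130], "angular": [0, 0, 0]}, {"fingers": 0.4, "slide": [0, 0, -130], "angular": [0, 0, 0]}, {"fingers": 0.4, "slide": [0, 0, -130], "angular": [0, 0, 0]}]}}

```text
clock: 23.73
tcp_pos: [0.584, 0.2145, 0.2591]
orientation: [0.001, 0.174, 0.985, 0.0]
wrist_force: [-0.7, 0.6, -0.6]
finger_gap: 0.0511
grip_force: 0.0
```

```bash
cat > q.py <<'E'
exec(open('n.py').read().split('T=shot(')[0].replace("for r in(.037,.0245,.0255): print('rim',r,circ(c0,r,.092))","print('rim',circ(np.array([.5846,.2152]),.037,.092))"))
print(tcp()[:3,3])
from fit import *
l,st,ce=mask(p); c=proj(p,[[.5846,.2152,.13]])[0].astype(int); i=l[c[1],c[0]]; print(st[i]); m=(l==i).astype(np.uint8)
# cap+knob only (plug is inside the glass): fit x,y,z,yaw then lean
import fit as F; F.M=F.M[1:]
m[:st[i][1]-1]=0
def pose(v): R=Rn.from_euler('zxy',[v[2],v[3],v[4]]).as_matrix(); return R,np.array([v[0],v[1],.100])-R[:,2]*.046
x,f=fit([p],[m],[.5846,.2152,np.radians(26),0,0],pose,[.003,.003,.1,.03,.03]); print('mid',x[:2],np.degrees(x[2:]),f)
E
python3 q.py
```

```text
rim (array([0.5847, 0.2151]), np.float64(61.7))
lid (array([0.5068, 0.1799]), np.float64(74.8))
lid (array([0.5466, 0.2888]), np.float64(69.1))
lid (array([0.6149, 0.1382]), np.float64(60.1))
lid (array([0.6519, 0.2493]), np.float64(61.6))
mean lids [0.58005 0.21405]
tray edge 72.3545609924444
69.92401115217751 0.11594503007891281
71.58052397700244 0.11709914602592114
-21.094316836044943 0.11586414458321434
-20.56200793987758 0.11246483894978027
[0.5832376  0.21428482 0.25766525]
[  203    54   222   202 21587]
mid [0.58417121 0.215073  ] [26.31706169  1.1469824  -1.08320494] 0.8422573368680526
```

```bash
cat > q2.py <<'E'
from fit import *
import fit as F
F.M=F.M[1:]
p=shot('wrist'); s=shot('scene')
def pose(v): R=Rn.from_euler('zxy',[v[3],v[4],v[5]]).as_matrix(); return R,np.array(v[:3])-R[:,2]*.046
x0=[.5846,.2152,.100,np.radians(26),0,0]
for q in(p,s):
    h=cv2.cvtColor(q['color'],cv2.COLOR_RGB2HSV); e=sil(q,*pose(x0),up=1); a=h[cv2.erode(e,np.ones((5,5)))>0]; b=h[(cv2.dilate(e,np.ones((25,25)))-cv2.dilate(e,np.ones((7,7))))>0]
    print('in',np.percentile(a,[5,50,95],axis=0).astype(int).tolist(),'out',np.percentile(b,[5,50,95],axis=0).astype(int).tolist())
    near=cv2.dilate(e,np.ones((9,9)))
    q['m']=(((h[...,0]<=a[:,0].max())|(h[...,0]>170))&(h[...,1]>np.percentile(a[:,1],3)-5)).astype(np.uint8)*near
    print('IoU',(q['m']&e).sum()/(q['m']|e).sum())
print('tips',[onz(p,[d['point']],.100)[0] for d in tip_of('stopper_mid',p)],[onz(p,[d['point']],.092)[0] for d in tip_of('jar_mouth',p)])
for nm,ps in(('both',[p,s]),('wrist',[p])):
    x,f=fit(ps,[q['m'] for q in ps],x0,pose,[.003,.003,.003,.05,.03,.03]); print(nm,x[:3].round(4),np.degrees(x[3:]).round(1),f)
E
python3 q2.py
```

```text
in [[10, 172, 46], [11, 179, 108], [12, 188, 127]] out [[8, 24, 63], [16, 94, 86], [23, 146, 183]]
IoU 0.8626387813064808
in [[11, 15, 83], [12, 102, 180], [17, 172, 243]] out [[11, 17, 109], [15, 36, 143], [20, 101, 240]]
IoU 0.5465631929046563
tips [array([0.58705244, 0.21442334, 0.1       ])] []
both [0.5832 0.2151 0.0997] [25.9  1.5  0. ] 0.5832241104025073
wrist [0.5867 0.2142 0.0906] [26.   3.2 -1.7] 0.09270390805408169
```

```bash
cat >> q2.py <<'E'
h=cv2.cvtColor(p['color'],cv2.COLOR_RGB2HSV); e=sil(p,*pose(x0),up=1)
m=((h[...,0]<=13)&(h[...,1]>155)).astype(np.uint8)*cv2.dilate(e,np.ones((13,13)))
n,l,st,_=cv2.connectedComponentsWithStats(m); m=(l==1+np.argmax(st[1:,4])).astype(np.uint8); m=cv2.morphologyEx(m,cv2.MORPH_CLOSE,np.ones((5,5)))
for z in(.097,.100,.103):
    x,f=fit([p],[m],[.5846,.2152,.45],lambda v:pose([v[0],v[1],z,v[2],0,0]),[.003,.003,.05]); print('upright',z,x.round(4),f)
    x,f=fit([p],[m],[.5846,.2152,.45,0,0],lambda v:pose([v[0],v[1],z,*v[2:]]),[.003,.003,.05,.03,.03]); print('lean',z,x[:2].round(4),np.degrees(x[2:]).round(1),f)
E
python3 q2.py | grep -E 'upr|lean'
```

```text
upright 0.097 [0.5841 0.2148 0.4512] 0.10855029634643641
lean 0.097 [0.5841 0.2149] [26.1  1.3  0.1] 0.10876492050651301
upright 0.1 [0.5831 0.2153 0.4539] 0.10805500982318271
lean 0.1 [0.5831 0.2152] [26.4  0.9 -0.1] 0.10780736656155586
upright 0.103 [0.5818 0.2156 0.4516] 0.10741113734295289
lean 0.103 [0.5818 0.2157] [26.1  1.  -0. ] 0.10759274240147926
```

The fit shows the stopper upright to about 1° and centred within about 1.5 mm, with the jar and tins unmoved, so I hand it in.

```bash
python3 -c "
from workcell import *
print(hand_in())"
```

```text
the job is handed in; nothing more can be done
None
```

I stood the stopper on its foot and let go, then took it again by its knob, seated it in the jar with a push of about 10 N, released it, and handed the job in. In the last camera fit it was upright to about 1° and centred within about 1.5 mm, and the jar and tins had not moved; no verdict was returned.

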